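Rock the wedge out from under the green fastener tray

TASK

On the hardware shop's counter the green fastener tray has been propped up with an orange door wedge that now sits tight. Grip the thick end of that wedge and, while it is still under the tray, rock it to and fro by a good centimetre to each side: first towards the tray's yellow post, then towards the blue post, then towards the yellow post again. Then draw it straight out until it is a couple of centimetres clear of the tray, so that the tray comes down, leave it lying flat on the counter in front of the tray, and leave the wedge under the grey tray where it is.

Things in the scene. Friction and masses are not known exactly. Their poses are not given: they have to be found in the camera images.
- rack_green: Fixed rack with the green hinged tray (150 x 152 mm, 60 mm high at the front). Origin on the counter under the tray's centre; x level from the open front to the hinge at the back, y left as seen from the front. The steel lip bar under the front edge is at x = -75 mm; beside it stand the yellow post (y = +89 mm) and the blue post (y = -89 mm), 18 mm thick, 48 high. Nothing lies in front of x = -85.
- wedge_green: Orange wedge under the green tray, 140 x 36 mm; 6 mm high at the tip, rising over 110 mm to a level heel 30 long, 39 high. Origin on its underside, 25 mm from the heel's end, below the place to grip (36 mm across its upright sides); x to the tip, 115 mm away. Starts in line with the rack, origin at rack x = -140, tip 50 mm behind the bar. A straight pull takes 8 to 15 N; it turns about the bar.
- lip_green (a point): Middle of the round steel lip bar (8 mm thick, 150 mm long) under the front edge of the green tray, moving with the tray: 25 mm above the counter while propped, 12 mm when the tray is fully down on its stop. The tray is hinged at its back and is pressed down by its weight and a spring (about 20 N on the wedge); it is fully down as the wedge's tip leaves the bar.
- wedge_grey: The identical orange wedge under the identical but grey tray, to be left where it is; same origin and axes. The two trays may change places from run to run.
Things that resemble listed ones, but are neither listed nor needed, are in the scene too. What is shaped like the wedge_green but black or purple is not meant.

How it is judged:
By the outcome, as a careful person would: the job done as asked, in the order asked, and still so for the second after the job is handed in, with the robot touching nothing.
It also fails if it takes over 45 s, if anything falls off the work surface, if the arm or the gripper's body presses on something with over 40 N, if the wrist force passes 120 N, or if a joint passes its speed limit or range.

ROBOT

A 7-joint arm with a two-finger parallel gripper is mounted at the origin on the work surface. World frame = base frame: x ahead of the robot, y to its left, z up, the work surface at z = 0. Lengths are in m, angles in rad, forces in N, time in s.
With the tool pointing down it reaches from about 0.425 to 0.825 m from the base axis. Payload 3.6 kg.
Tool frame: the origin (TCP) lies on the centre line of the jaws, within the pads' length; the fingertips stand 8 mm ahead of it and the grasp point (between the pads) lies 11 mm behind it; x points along the fingers, y is the direction in which the jaws open and shut, and the axes are right-handed (so a half turn about x gives the same grasp; the last joint's range is limited). The gripper opens to 93 mm and grips with 3 to 60 N. Pads are 15 mm wide; open, the fingers measure 128 mm over their backs; the gripper's body (75 mm by 188 mm) begins 65 mm behind the grasp point.
Start: joints at [-1.232, 0.615, -0.013, 1.423, 0.008, 1.103, -0.04], TCP at [0.232, 0.607, 0.227] pointing down, gripper open.
Joint ranges: [-3.12, 3.12], [-0.3, 2.06], [-1.34, 1.32], [0.26, 2.42], [-1.36, 4.5], [0.01, 1.98], [-2.84, 2.84]. Speed limits (rad/s): [2.79, 2.79, 3.14, 3.14, 3.14, 3.14, 3.14].

INTERFACE

Orientations are given as a rotation vector (axis times angle).
In Python, from rig import observe, camera, finish_job gives the robot as it stands. The module is installed in compiled form; this text tells all that it offers.
- The arm moves only by the tool move_arm, never from a script. Its argument "steps" is a list of rows, each an object of numbers: "tx", "ty", "tz": the shift along the tool's x, y, z as a fraction of full scale; "ax", "ay", "az": the turn, a rotation vector about the tool's x, y, z as a fraction of full scale; "claw": the opening, from -1 (shut) to 1 (fully open), so that 0 is half open. In form: [{"tx": .., "ty": .., "tz": .., "ax": .., "ay": .., "az": .., "claw": ..}, ...]. A call has 1 to 5 rows; each row shifts and turns the commanded pose from where the row before left it, along the tool's axes as they then stand; what a row does not reach is not made up. Full scale, the value 1, is 0.4 m for a shift and 60 degrees for a turn. A row lasts 1/10 s, in which the tool goes at most 50 mm and 8.59 degrees, less where a joint would pass 70% of its speed; a pose out of reach is approached as far as the arm can. A call with a number of a shift or a turn outside -1 to 1 is refused whole. A call with a gripper value outside its range is refused whole. The fingers move at their own pace and stop on an object; "force" is the grip in N (left out, the last holds). Time passes only in rows, so rows that do not move let the fingers close. It gives the time, the measured TCP pose, the force and the opening at its end, in the units of the state.
- observe(): the state, without advancing time (a new reading comes with each control period).
- camera(name): name is "scene" or "top" or "wrist"; returns a dict with "frame" (400x640x3 uint8, red, green, blue), "fov_y" (degrees; the focal length in pixels is half the picture's height over the tangent of half this angle, whatever the lens; pixels are square), "cx", "cy" (the principal point, pixels), "k1" (the pictures are not rectified: a ray, as slopes to the right and down, at radius r is drawn at 1 + k1 r^2 times it, then the intrinsics apply), "origin" and "attitude" of the camera in the world. Camera axes: x right, y down, z forward; pixel columns grow to the right and rows downward; lengths in m; the calibration is good to about 2 mm. A picture is of the moment at which its call begins. There is no depth.
- finish_job(): hands the job in, once; it reports no verdict.
The state is a dict: "time_s": time; "joint_positions": joint angles; "qd": joint speeds; "joint_efforts": joint torques, N m; "eef_pos": TCP position; "orientation": TCP orientation; "contact_force": force on the tool from outside, world axes, zero at the start; "torque": the same for the moment, N m; "finger_gap": finger opening in m.
Only numpy, scipy, OpenCV 4.12 (cv2) and the standard library are available. Lean on these libraries where they do the work, as an engineer would, in place of code of your own. Each camera call takes 0.05 s, during which the arm holds its last target.

## Working session

There is one attempt and no reset: what is moved stays moved. The work goes in short steps, Python scripts to look and compute and a tool call to move; the robot and the scene stay as the last step left them, time stands still between calls to the robot, and variables do not carry over. Pictures are saved under pics/ and viewed, and the job is handed in when it is done.

Besides the shell and the picture viewer there is one more tool, called after "Emit:" as name([rows], argument=value, ...), one row to a line, values as JSON. move_arm: Moves the arm, as the interface text tells. Its arguments: {"type":"object","properties":{"steps":{"type":"array","items":{"type":"object","properties":{"tx":{"type":"number"},"ty":{"type":"number"},"tz":{"type":"number"},"ax":{"type":"number"},"ay":{"type":"number"},"az":{"type":"number"},"claw":{"type":"number"}}}},"force":{"type":"number"}},"required":["steps"]}

```bash
mkdir -p pics
cat > h.py <<'E'
import numpy as np, cv2
from rig import observe, camera
def save(c,n): cv2.imwrite('pics/%s.png'%n, c['frame'][:,:,::-1])
def R_of(c):
    a=np.array(c['attitude'],float)
    if a.shape==(3,3): return a
    return cv2.Rodrigues(a.reshape(3,1))[0]
def K_of(c):
    f=200/np.tan(np.radians(c['fov_y'])/2)
    return np.array([[f,0,c['cx']],[0,f,c['cy']],[0,0,1.]])
def ray(c,uv):
    p=cv2.undistortPoints(np.array(uv,float).reshape(-1,1,2),K_of(c),np.array([c['k1'],0,0,0.])).reshape(-1,2)
    d=np.c_[p,np.ones(len(p))]@R_of(c).T
    return np.array(c['origin'],float),d/np.linalg.norm(d,axis=1)[:,None]
def onplane(c,uv,z):
    o,d=ray(c,uv); return o+d*((z-o[2])/d[:,2])[:,None]
def tri(c1,u1,c2,u2):
    o1,d1=ray(c1,[u1]);o2,d2=ray(c2,[u2]);d1=d1[0];d2=d2[0]
    s=np.linalg.lstsq(np.c_[d1,-d2],o2-o1,rcond=None)[0]
    a=o1+s[0]*d1;b=o2+s[1]*d2
    return (a+b)/2,np.linalg.norm(a-b)
def proj(c,P):
    R=R_of(c); rv=cv2.Rodrigues(R.T)[0]; t=-R.T@np.array(c['origin'],float)
    return cv2.projectPoints(np.array(P,float).reshape(-1,1,3),rv,t,K_of(c),np.array([c['k1'],0,0,0.]))[0].reshape(-1,2)
E
python3 - <<'E'
from h import *
print(observe())
for n in ['scene','top','wrist']:
    c=camera(n); save(c,n+'0'); print({k:v for k,v in c.items() if k!='frame'})
E
```

```text
{'time_s': 0.0, 'joint_positions': array([-1.23252995,  0.61591398, -0.01264877,  1.42490861,  0.00809963,
        1.10340433, -0.04041638]), 'qd': array([ 8.30046063e-04,  5.17939201e-04,  1.22151391e-04,  5.55925381e-06,
        3.31450692e-04, -6.86068236e-04, -1.15647812e-03]), 'joint_efforts': array([ 3.19909004e-04, -4.58950138e+01,  2.09124293e-01, -1.65740597e+01,
       -6.11066027e-02,  2.05612346e-02,  2.35610605e-04]), 'eef_pos': array([0.23157112, 0.60651308, 0.22548125]), 'orientation': array([ 0.28414911,  1.55224092, -0.28816507]), 'contact_force': array([ 0.07282337,  0.40474541, -0.01162514]), 'torque': array([-0.03817166,  0.04646573,  0.03825081]), 'finger_gap': 0.0928375246771692}
{'fov_y': 46.50280963978592, 'cx': 320.1536272457703, 'cy': 197.3881476533581, 'k1': -0.10668721780099856, 'origin': array([ 1.23844458, -0.42942667,  0.65396318]), 'attitude': array([-2.01879795, -1.06536075,  0.5359426 ])}
{'fov_y': 55.36595813196762, 'cx': 323.3707530020933, 'cy': 195.02363480883977, 'k1': -0.08081327837098122, 'origin': array([ 0.56729171, -0.00991758,  0.7906442 ]), 'attitude': array([-2.19204561,  2.18854814, -0.0583648 ])}
{'fov_y': 61.99170984787723, 'cx': 322.2501721477772, 'cy': 204.1519467229411, 'k1': -0.047164491031080426, 'origin': array([0.16385653, 0.63219189, 0.38413452]), 'attitude': array([2.39584433, 1.65007632, 0.2214703 ])}
```

View pics/scene0.png

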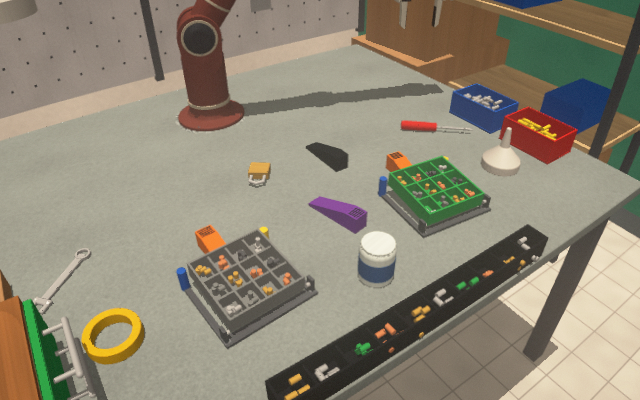

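View pics/top0.png

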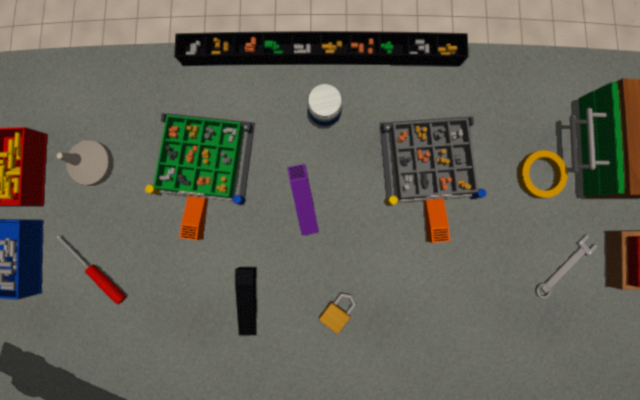

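View pics/wrist0.png

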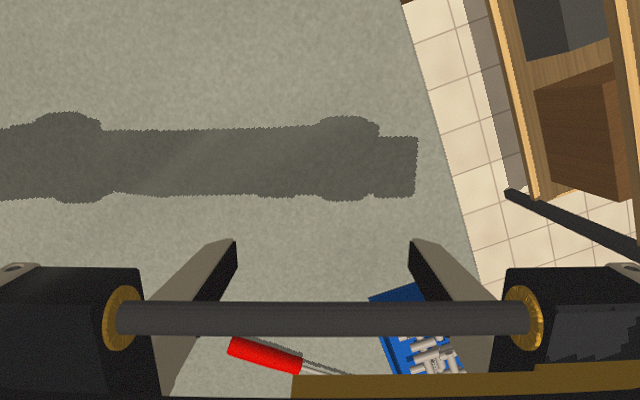

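Candidates in the top view are orange under green (193,218), orange under grey (437,220), purple (303,200) and black (246,300). I choose (193,218), which is (398,160) in the scene view. Next is a close crop, plus measurement.

Run:
```python
from h import *
t=camera('top'); s=camera('scene')
a=cv2.resize(t['frame'][105:250,135:265],None,fx=4,fy=4,interpolation=cv2.INTER_CUBIC)
b=cv2.resize(s['frame'][140:235,370:500],None,fx=3,fy=3,interpolation=cv2.INTER_CUBIC)
cv2.imwrite('pics/crop_t.png',a[:,:,::-1]);cv2.imwrite('pics/crop_s.png',b[:,:,::-1])
def mask(c,lo,hi,roi):
    hsv=cv2.cvtColor(c['frame'],cv2.COLOR_RGB2HSV); m=cv2.inRange(hsv,lo,hi); k=np.zeros_like(m); x0,y0,x1,y1=roi; k[y0:y1,x0:x1]=m[y0:y1,x0:x1]; return k
for nm,c,roi in [('t',t,(175,195,212,245)),('s',s,(380,145,420,180))]:
    m=mask(c,(5,180,80),(18,255,255),roi)
    cs,_=cv2.findContours(m,cv2.RETR_EXTERNAL,cv2.CHAIN_APPROX_NONE); k=max(cs,key=cv2.contourArea)
    print(nm,cv2.contourArea(k),cv2.minAreaRect(k),cv2.approxPolyDP(k,2,True).reshape(-1,2).tolist())
for nm,lo,hi in [('yel',(22,150,120),(32,255,255)),('blu',(108,150,60),(125,255,255))]:
  for c,roi in [(t,(140,180,250,210)),(s,(370,145,470,200))]:
    m=mask(c,lo,hi,roi); n,l,st,ce=cv2.connectedComponentsWithStats(m)
    print(nm,[(st[i].tolist(),ce[i].round(1).tolist()) for i in range(1,n) if st[i][4]>8])
```

```text
t 732.5 ((191.82119750976562, 217.56243896484375), (19.16876983642578, 43.49101638793945), 11.0035400390625) [[188, 196], [180, 237], [196, 239], [205, 198]]
s 126.5 ((399.16302490234375, 159.40333557128906), (21.481201171875, 12.041364669799805), 48.012786865234375) [[388, 155], [399, 168], [410, 164], [399, 152], [403, 156], [396, 159]]
yel [([145, 184, 9, 9, 60], [149.0, 188.4])]
yel []
blu [([232, 195, 10, 9, 68], [236.8, 198.9])]
blu [([380, 177, 6, 4, 18], [382.7, 178.4])]
```

View pics/crop_t.png

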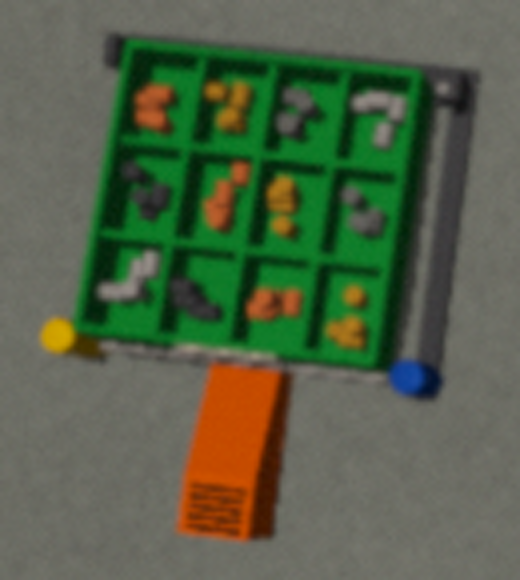

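View pics/crop_s.png

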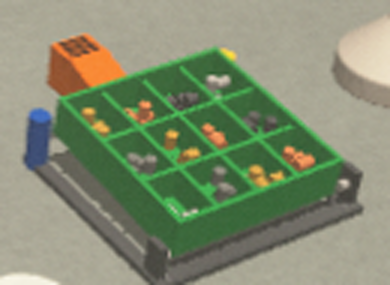

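The crop confirms it: an orange wedge under the green tray, with the yellow post left and the blue post right as seen from the robot. Triangulating.

Run:
```python
from h import *
t=camera('top'); s=camera('scene')
print('heel rear yel',tri(t,(180,238),s,(399.2,152)))
print('heel rear blu',tri(t,(197.3,239.5),s,(387,155.3)))
P=onplane(t,[(149,188.4),(236.8,198.9)],.048);print(P)
m=P.mean(0);d=P[0]-P[1];print(np.linalg.norm(d[:2]))
yh=d[:2]/np.linalg.norm(d[:2]);xh=np.array([yh[1],-yh[0]]);print('yaw',np.degrees(np.arctan2(xh[1],xh[0])))
print('origin from posts',m[:2]-xh*.065)
Q=onplane(t,[(180,238),(197.3,239.5)],.039);print(Q); q=Q.mean(0)[:2];print('orig from heel',q+xh*.025, 'axis wid',np.linalg.norm(Q[0]-Q[1]), (q-m[:2])@xh,(q-m[:2])@yh)
# edges of visible top face: distance pixel of rear; project predicted
for o in [m[:2]-xh*.065]:
    C=[np.r_[o+xh*a+yh*b,z] for a,b,z in [(-.025,.018,.039),(-.025,-.018,.039),(.005,.018,.039),(.005,-.018,.039)]]
    print(proj(t,C).round(1),proj(s,C).round(1))
```

```text
heel rear yel (array([0.525216  , 0.28289654, 0.03264964]), np.float64(0.004494210312038371))
heel rear blu (array([0.52226078, 0.2459422 , 0.03491272]), np.float64(0.003000007292551843))
[[0.62266331 0.34054105 0.048     ]
 [0.60209937 0.16286447 0.048     ]]
0.1788626275136541
yaw -6.601928242387504
origin from posts [0.54781236 0.25917585]
[[0.52436858 0.27845763 0.039     ]
 [0.52170171 0.243247   0.039     ]]
orig from heel [0.54786936 0.25797805] axis wid 0.03531147668769276 -0.08980566334289022 -0.0011833022973824518
[[179.3 237.7]
 [196.8 239.9]
 [181.2 222.7]
 [198.8 224.9]] [[397.6 150.4]
 [385.6 154. ]
 [404.7 156.1]
 [392.6 159.9]]
```

```bash
cat >> h.py <<'E'
from scipy.spatial.transform import Rotation as Rn
YAW=np.radians(-6.6); XH=np.array([np.cos(YAW),np.sin(YAW),0]); YH=np.array([-np.sin(YAW),np.cos(YAW),0])
W0=np.array([.5478,.2584,0])
def delta(p,yaw,sgn=1):
    """shift (tool axes, fraction) and turn to TCP p with tool x down, y=sgn*left of yaw"""
    o=observe(); R=Rn.from_rotvec(o['orientation'])
    y=sgn*np.array([-np.sin(yaw),np.cos(yaw),0]); x=np.array([0,0,-1.]); Rt=Rn.from_matrix(np.c_[x,y,np.cross(x,y)])
    sh=R.inv().apply(np.array(p)-o['eef_pos'])/.4; tu=(R.inv()*Rt).as_rotvec(degrees=True)/60
    print('t',o['time_s'],'pos',o['eef_pos'].round(4),'F',np.round(o['contact_force'],1),'gap',round(o['finger_gap'],4))
    print('shift',sh.round(4),'turn',tu.round(4))
E
python3 - <<'E'
from h import *
print(Rn.from_rotvec(observe()['orientation']).as_matrix().round(3))
for s in (1,-1): delta(W0+[0,0,.13],YAW,s)
E
```

```text
[[-0.     0.357  0.934]
 [-0.001  0.934 -0.357]
 [-1.    -0.001 -0.   ]]
t 0.35 pos [0.2318 0.6071 0.2264] F [ 0.2  0.4 -0.2] gap 0.093
shift [ 0.2413 -0.5323  1.0489] turn [-2.383e-01 -1.000e-04  6.000e-04]
t 0.35 pos [0.2318 0.6071 0.2264] F [ 0.2  0.4 -0.2] gap 0.093
shift [ 0.2413 -0.5323  1.0489] turn [2.7617e+00 9.0000e-04 1.0000e-04]
```

Emit:
move_arm([
  {"ty":-0.044,"tz":0.087,"claw":1},
  {"ty":-0.044,"tz":0.087,"claw":1},
  {"ty":-0.044,"tz":0.087,"claw":1},
  {"ty":-0.044,"tz":0.087,"claw":1},
  {"ty":-0.044,"tz":0.087,"claw":1},
])

```text
schema error: expected keys tx, ty, tz, ax, ay, az, claw
```

Emit:
move_arm([
  {"ty":-0.044,"tz":0.087,"claw":1},
  {"ty":-0.044,"tz":0.087,"claw":1},
  {"ty":-0.044,"tz":0.087,"claw":1},
  {"ty":-0.044,"tz":0.087,"claw":1},
  {"ty":-0.044,"tz":0.087,"claw":1},
])

```text
schema error: expected keys tx, ty, tz, ax, ay, az, claw
```

Emit:
move_arm([
  {"ty":-0.044,"tz":0.087,"claw":1},
  {"ty":-0.044,"tz":0.087,"claw":1},
  {"ax":-0.12,"claw":1},
  {"ax":-0.118,"claw":1},
  {"claw":1},
])

```text
schema error: expected keys tx, ty, tz, ax, ay, az, claw
```

Run:
```python
from h import *
delta(W0+[0,0,.13],YAW)
c=camera('wrist'); save(c,'w1')
C=[W0+XH*a+YH*b+[0,0,z] for a,b,z in [(-.025,.018,.039),(-.025,-.018,.039),(.005,.018,.039),(.005,-.018,.039)]]
print(proj(c,C).round(1))
```

```text
t 0.35 pos [0.2318 0.6071 0.2264] F [ 0.2  0.4 -0.2] gap 0.093
shift [ 0.2413 -0.5323  1.0489] turn [-2.383e-01 -1.000e-04  6.000e-04]
[[181.5 452.3]
 [158.7 455.8]
 [189.3 466.7]
 [166.9 470. ]]
```

View pics/w1.png

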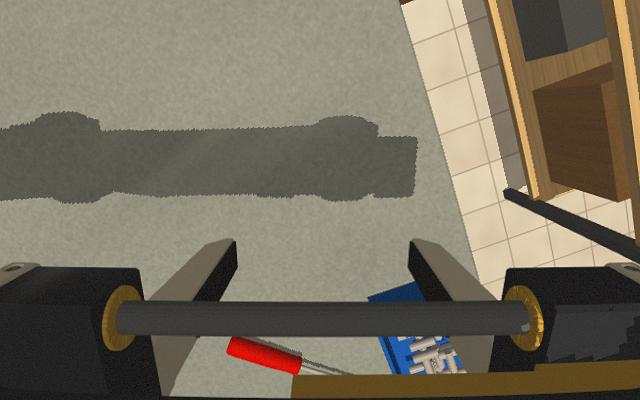

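All keys are required in every row, so the arm hasn't moved. Retrying.

Emit:
move_arm([
  {"tx":0,"ty":-0.044,"tz":0.087,"ax":0,"ay":0,"az":0,"claw":1},
  {"tx":0,"ty":-0.044,"tz":0.087,"ax":0,"ay":0,"az":0,"claw":1},
  {"tx":0,"ty":-0.044,"tz":0.087,"ax":0,"ay":0,"az":0,"claw":1},
  {"tx":0,"ty":-0.044,"tz":0.087,"ax":0,"ay":0,"az":0,"claw":1},
  {"tx":0,"ty":-0.044,"tz":0.087,"ax":0,"ay":0,"az":0,"claw":1},
])

```text
time_s: 0.9
eef_pos: [0.364, 0.4617, 0.2268]
orientation: [0.286, 1.552, -0.286]
contact_force: [1.0, 0.9, -0.5]
finger_gap: 0.0924
```

Emit:
move_arm([
  {"tx":0,"ty":-0.044,"tz":0.087,"ax":0,"ay":0,"az":0,"claw":1},
  {"tx":0,"ty":-0.044,"tz":0.087,"ax":0,"ay":0,"az":0,"claw":1},
  {"tx":0,"ty":-0.044,"tz":0.087,"ax":0,"ay":0,"az":0,"claw":1},
  {"tx":0,"ty":-0.044,"tz":0.087,"ax":0,"ay":0,"az":0,"claw":1},
  {"tx":0,"ty":-0.044,"tz":0.087,"ax":0,"ay":0,"az":0,"claw":1},
])

```text
time_s: 1.4
eef_pos: [0.4952, 0.3175, 0.2269]
orientation: [0.286, 1.551, -0.286]
contact_force: [1.3, 0.2, -0.2]
finger_gap: 0.0927
```

Emit:
move_arm([
  {"tx":0,"ty":-0.044,"tz":0.087,"ax":0,"ay":0,"az":0,"claw":1},
  {"tx":0,"ty":-0.044,"tz":0.087,"ax":0,"ay":0,"az":0,"claw":1},
  {"tx":0,"ty":0,"tz":0,"ax":-0.12,"ay":0,"az":0,"claw":1},
  {"tx":0,"ty":0,"tz":0,"ax":-0.118,"ay":0,"az":0,"claw":1},
  {"tx":0,"ty":0,"tz":0,"ax":0,"ay":0,"az":0,"claw":1},
])

```text
time_s: 1.9
eef_pos: [0.5469, 0.2605, 0.2266]
orientation: [0.092, 1.569, -0.091]
contact_force: [-0.6, -0.4, -0.6]
finger_gap: 0.0931
```

Run:
```python
from h import *
delta(W0+[0,0,.13],YAW)
c=camera('wrist'); save(c,'w1')
C=[W0+XH*a+YH*b+[0,0,z] for a,b,z in [(-.025,.018,.039),(-.025,-.018,.039),(.005,.018,.039),(.005,-.018,.039)]]
print(proj(c,C).round(1))
```

```text
t 1.9 pos [0.5469 0.2605 0.2266] F [-0.6 -0.4 -0.6] gap 0.0931
shift [ 0.2415 -0.0049  0.0029] turn [-0.0013 -0.0003 -0.0003]
[[338.6 160.6]
 [304.1 160.6]
 [338.3 188.6]
 [304.5 188.7]]
```

View pics/w1.png

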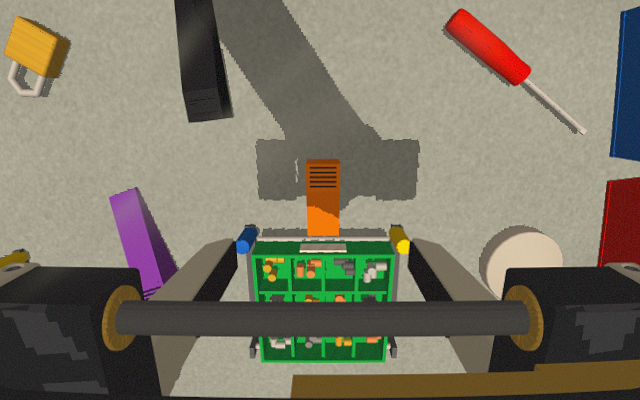

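The wrist view shows the heel's rear edge at (306–340, 160). The prediction was 304–338.6, so it sits about 1.5 px further towards yellow. Refining this across views.

Run:
```python
from h import *
c=camera('wrist');t=camera('top')
cv2.imwrite('pics/w1c.png',cv2.resize(c['frame'][145:260,230:420],None,fx=4,fy=4,interpolation=cv2.INTER_CUBIC)[:,:,::-1])
hsv=cv2.cvtColor(c['frame'],cv2.COLOR_RGB2HSV); m=cv2.inRange(hsv,(5,180,60),(18,255,255)); 
for r in range(157,240,6):
    x=np.where(m[r,290:360])[0]
    if len(x): print(r,x.min()+290,x.max()+290)
a=(306,160);b=(340.5,160)
print(onplane(c,[a,b],.039), onplane(c,[a,b],.039).mean(0)[:2]+XH[:2]*.025)
print(tri(c,b,t,(180,238)),tri(c,a,t,(197.3,239.5)))
```

```text
163 306 338
169 306 339
175 306 339
181 306 339
187 306 339
193 306 338
199 307 338
205 307 338
211 307 337
217 307 337
223 307 338
229 307 338
235 307 338
[[0.52027003 0.24587574 0.039     ]
 [0.52451085 0.28156565 0.039     ]] [0.54722476 0.26084727]
(array([0.52470897, 0.28138843, 0.03256638]), np.float64(0.0016715645416606774)) (array([0.5212268 , 0.24547111, 0.03229213]), np.float64(0.00015252234546465725))
```

View pics/w1c.png

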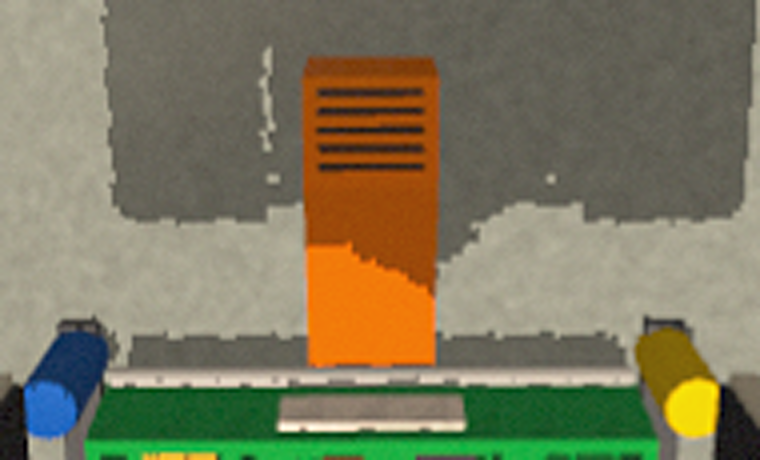

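Run:
```python
from h import *
c=camera('wrist');t=camera('top');s=camera('scene')
a=(306,163.7);b=(339.7,163.7)
q=onplane(c,[a,b],.039); d=q[1]-q[0]; print(q, q.mean(0)[:2]+XH[:2]*.025, np.linalg.norm(d), 'yaw',np.degrees(np.arctan2(-d[0],d[1])))
print(tri(c,b,t,(180,238)),tri(c,a,t,(197.3,239.5)))
p=np.array([.5485,.2600,.13]); delta(p,YAW)
P=onplane(c,[(250-.5+0*1,0)],.048)
```

```text
[[0.52396688 0.2456495  0.039     ]
 [0.52808746 0.28061909 0.039     ]] [0.55086149 0.26026086] 0.03521152058708381 yaw -6.72035726460464
(array([0.5261722 , 0.27949975, 0.03944963]), np.float64(0.0042525059569435)) (array([0.52291886, 0.24480401, 0.03659075]), np.float64(0.00309125547935649))
t 2.2 pos [0.5464 0.2613 0.2267] F [-0.2  0.2 -0.4] gap 0.0932
shift [ 0.2417 -0.0026  0.0055] turn [-0.0007  0.0001  0.0001]
```

Emit:
move_arm([
  {"tx":0.08,"ty":-0.003,"tz":0.007,"ax":0,"ay":0,"az":0,"claw":1},
  {"tx":0.1,"ty":0,"tz":0,"ax":0,"ay":0,"az":0,"claw":1},
  {"tx":0.1,"ty":0,"tz":0,"ax":0,"ay":0,"az":0,"claw":1},
  {"tx":0.1,"ty":0,"tz":0,"ax":0,"ay":0,"az":0,"claw":1},
  {"tx":0,"ty":0,"tz":0,"ax":0,"ay":0,"az":0,"claw":1},
])

```text
time_s: 2.7
eef_pos: [0.5451, 0.2577, 0.0694]
orientation: [0.086, 1.579, -0.096]
contact_force: [0.1, -0.7, -1.0]
finger_gap: 0.0931
```

Run:
```python
from h import *
delta([.5495,.2597,.014],YAW)
```

```text
t 2.7 pos [0.5451 0.2577 0.0694] F [ 0.1 -0.7 -1. ] gap 0.0931
shift [0.1383 0.0073 0.0116] turn [-0.0002 -0.0097  0.0067]
```

Emit:
move_arm([
  {"tx":0.06,"ty":0,"tz":0,"ax":0,"ay":0,"az":0,"claw":1},
  {"tx":0,"ty":0,"tz":0,"ax":0,"ay":0,"az":0,"claw":1},
  {"tx":0,"ty":0,"tz":0,"ax":0,"ay":0,"az":0,"claw":1},
])

```text
time_s: 3.0
eef_pos: [0.5501, 0.2599, 0.0523]
orientation: [0.091, 1.567, -0.09]
contact_force: [0.8, 0.2, 0.1]
finger_gap: 0.0931
```

Run:
```python
from h import *
delta([.5495,.2597,.014],YAW)
```

```text
t 3.0 pos [0.5501 0.2599 0.0523] F [0.8 0.2 0.1] gap 0.0931
shift [ 0.0958 -0.0008 -0.0016] turn [-0.0004  0.0016 -0.0009]
```

Emit:
move_arm([
  {"tx":0.05,"ty":0,"tz":0,"ax":0,"ay":0,"az":0,"claw":1},
  {"tx":0.03,"ty":0,"tz":0,"ax":0,"ay":0,"az":0,"claw":1},
  {"tx":0.014,"ty":0,"tz":0,"ax":0,"ay":0,"az":0,"claw":1},
  {"tx":0,"ty":0,"tz":0,"ax":0,"ay":0,"az":0,"claw":1},
  {"tx":0,"ty":0,"tz":0,"ax":0,"ay":0,"az":0,"claw":1},
])

```text
time_s: 3.5
eef_pos: [0.5497, 0.2597, 0.0137]
orientation: [0.091, 1.568, -0.09]
contact_force: [0.6, -0.4, 0.1]
finger_gap: 0.0934
```

Run:
```python
from h import *
delta([.5495,.2597,.014],YAW)
```

```text
t 3.5 pos [0.5497 0.2597 0.0137] F [ 0.6 -0.4  0.1] gap 0.0934
shift [-0.0007  0.     -0.0006] turn [-0.0003  0.0008 -0.0006]
```

Emit:
move_arm([
  {"tx":0,"ty":0,"tz":0,"ax":0,"ay":0,"az":0,"claw":-0.1},
  {"tx":0,"ty":0,"tz":0,"ax":0,"ay":0,"az":0,"claw":-0.4},
  {"tx":0,"ty":0,"tz":0,"ax":0,"ay":0,"az":0,"claw":-0.4},
  {"tx":0,"ty":0,"tz":0,"ax":0,"ay":0,"az":0,"claw":-0.6},
  {"tx":0,"ty":0,"tz":0,"ax":0,"ay":0,"az":0,"claw":-0.6},
], force=20)

```text
time_s: 4.0
eef_pos: [0.5493, 0.2594, 0.0131]
orientation: [0.091, 1.569, -0.091]
contact_force: [-0.4, 0.8, -0.7]
finger_gap: 0.0578
```

Emit:
move_arm([
  {"tx":0,"ty":0,"tz":0,"ax":0,"ay":0,"az":0,"claw":-1},
  {"tx":0,"ty":0,"tz":0,"ax":0,"ay":0,"az":0,"claw":-1},
  {"tx":0,"ty":0,"tz":0,"ax":0,"ay":0,"az":0,"claw":-1},
], force=45)

```text
time_s: 4.3
eef_pos: [0.5493, 0.2603, 0.013]
orientation: [0.091, 1.569, -0.089]
contact_force: [-0.2, 2.0, -0.7]
finger_gap: 0.0362
```

Run:
```python
from h import *
delta([.5495,.2597,.014],YAW)
c=camera('wrist');save(c,'w2')
```

```text
t 4.3 pos [0.5493 0.2603 0.013 ] F [-0.2  2.  -0.7] gap 0.0362
shift [-0.0025 -0.0015  0.0007] turn [ 0.0003  0.0002 -0.0012]
```

View pics/w2.png

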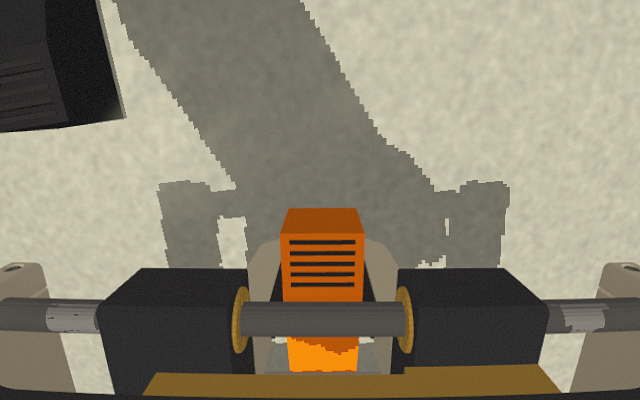

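Gripped at 36.2 mm. Rocking about the bar, 65 mm ahead, with yellow = +ty and +ax.

Emit:
move_arm([
  {"tx":0,"ty":0.007,"tz":0.0002,"ax":0.042,"ay":0,"az":0,"claw":-1},
  {"tx":0,"ty":0.007,"tz":0.0002,"ax":0.042,"ay":0,"az":0,"claw":-1},
  {"tx":0,"ty":0.007,"tz":0.0002,"ax":0.042,"ay":0,"az":0,"claw":-1},
  {"tx":0,"ty":0.007,"tz":0.0002,"ax":0.042,"ay":0,"az":0,"claw":-1},
  {"tx":0,"ty":0.007,"tz":0.0002,"ax":0.042,"ay":0,"az":0,"claw":-1},
])

```text
time_s: 4.85
eef_pos: [0.5496, 0.273, 0.013]
orientation: [0.26, 1.56, -0.264]
contact_force: [-6.5, -0.2, 5.1]
finger_gap: 0.0355
```

Emit:
move_arm([
  {"tx":0,"ty":0,"tz":0,"ax":0,"ay":0,"az":0,"claw":-1},
  {"tx":0,"ty":0,"tz":0,"ax":0,"ay":0,"az":0,"claw":-1},
  {"tx":0,"ty":0,"tz":0,"ax":0,"ay":0,"az":0,"claw":-1},
])

```text
time_s: 5.15
eef_pos: [0.5497, 0.2734, 0.013]
orientation: [0.262, 1.56, -0.264]
contact_force: [-4.8, 0.9, 4.3]
finger_gap: 0.0358
```

```bash
cat >> h.py <<'E'
G=np.array([.5495,.2600,.013])
def rel():
    o=observe(); R=Rn.from_rotvec(o['orientation']).as_matrix(); d=o['eef_pos']-G
    print('fwd %.1f left %.1f up %.1f mm'%(d@XH*1e3,d@YH*1e3,d[2]*1e3),'yaw rel %.1f'%(np.degrees(np.arctan2(R[1,2],R[0,2])-YAW)),'tilt z',R[2].round(3),'F rack',np.round([o['contact_force']@XH,o['contact_force']@YH,o['contact_force'][2]],1),'gap',round(o['finger_gap'],4),'t',o['time_s'])
E
python3 - <<'E'
from h import *
rel()
s=camera('top');save(s,'t2')
cv2.imwrite('pics/t2c.png',cv2.resize(s['frame'][105:280,125:275],None,fx=3,fy=3)[:,:,::-1])
E
```

```text
fwd -1.4 left 13.3 up 0.0 mm yaw rel -12.6 tilt z [-1.    -0.002 -0.005] F rack [-4.9  0.3  4.3] gap 0.0358 t 5.15
```

View pics/t2c.png

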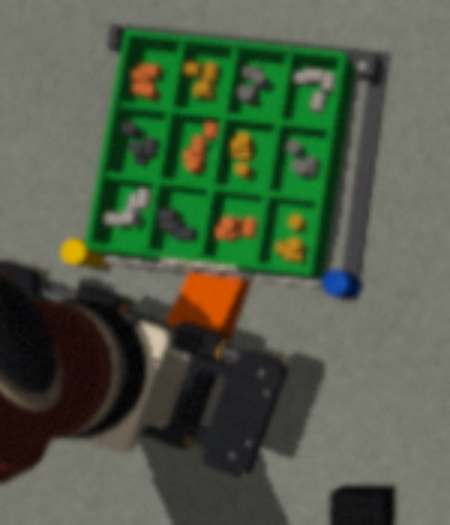

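Heel is 13.3 mm to yellow. Now towards blue.

Emit:
move_arm([
  {"tx":0,"ty":-0.007,"tz":0.0002,"ax":-0.042,"ay":0,"az":0,"claw":-1},
  {"tx":0,"ty":-0.007,"tz":0.0002,"ax":-0.042,"ay":0,"az":0,"claw":-1},
  {"tx":0,"ty":-0.007,"tz":0.0002,"ax":-0.042,"ay":0,"az":0,"claw":-1},
  {"tx":0,"ty":-0.007,"tz":0.0002,"ax":-0.042,"ay":0,"az":0,"claw":-1},
  {"tx":0,"ty":-0.007,"tz":0.0002,"ax":-0.042,"ay":0,"az":0,"claw":-1},
])

```text
time_s: 5.7
eef_pos: [0.5477, 0.2601, 0.013]
orientation: [0.091, 1.572, -0.09]
contact_force: [-3.8, 1.8, 0.5]
finger_gap: 0.0358
```

Run:
```python
from h import *
rel()
```

```text
fwd -1.8 left -0.1 up -0.0 mm yaw rel 0.0 tilt z [-1.     0.    -0.003] F rack [-4.   1.4  0.5] gap 0.0358 t 5.7
```

Emit:
move_arm([
  {"tx":0,"ty":-0.007,"tz":0.0002,"ax":-0.042,"ay":0,"az":0,"claw":-1},
  {"tx":0,"ty":-0.007,"tz":0.0002,"ax":-0.042,"ay":0,"az":0,"claw":-1},
  {"tx":0,"ty":-0.007,"tz":0.0002,"ax":-0.042,"ay":0,"az":0,"claw":-1},
  {"tx":0,"ty":-0.007,"tz":0.0002,"ax":-0.042,"ay":0,"az":0,"claw":-1},
  {"tx":0,"ty":-0.007,"tz":0.0002,"ax":-0.042,"ay":0,"az":0,"claw":-1},
])

```text
time_s: 6.2
eef_pos: [0.5459, 0.2465, 0.013]
orientation: [-0.083, 1.576, 0.084]
contact_force: [-7.4, 1.4, 4.8]
finger_gap: 0.0356
```

Emit:
move_arm([
  {"tx":0,"ty":0,"tz":0,"ax":0,"ay":0,"az":0,"claw":-1},
  {"tx":0,"ty":0,"tz":0,"ax":0,"ay":0,"az":0,"claw":-1},
  {"tx":0,"ty":0,"tz":0,"ax":0,"ay":0,"az":0,"claw":-1},
])

```text
time_s: 6.5
eef_pos: [0.5459, 0.2462, 0.013]
orientation: [-0.084, 1.575, 0.084]
contact_force: [-6.9, 0.5, 4.6]
finger_gap: 0.0357
```

Run:
```python
from h import *
rel()
s=camera('top')
cv2.imwrite('pics/t3c.png',cv2.resize(s['frame'][105:280,125:275],None,fx=3,fy=3)[:,:,::-1])
```

```text
fwd -2.0 left -14.2 up -0.0 mm yaw rel 12.7 tilt z [-1.     0.    -0.006] F rack [-7.  -0.3  4.6] gap 0.0357 t 6.5
```

View pics/t3c.png

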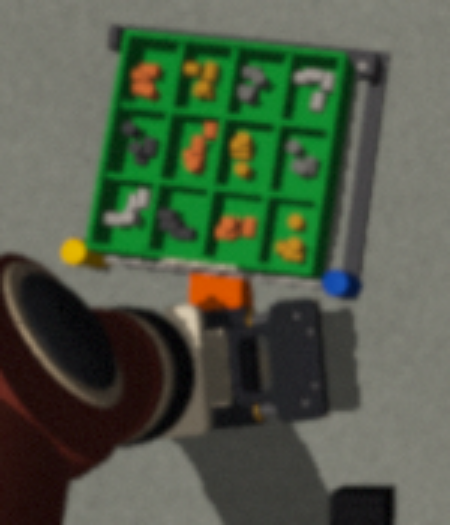

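Heel is 14.2 mm to blue. Back to yellow.

Emit:
move_arm([
  {"tx":0,"ty":0.0071,"tz":0.0002,"ax":0.042,"ay":0,"az":0,"claw":-1},
  {"tx":0,"ty":0.0071,"tz":0.0002,"ax":0.042,"ay":0,"az":0,"claw":-1},
  {"tx":0,"ty":0.0071,"tz":0.0002,"ax":0.042,"ay":0,"az":0,"claw":-1},
  {"tx":0,"ty":0.0071,"tz":0.0002,"ax":0.042,"ay":0,"az":0,"claw":-1},
  {"tx":0,"ty":0.0071,"tz":0.0002,"ax":0.042,"ay":0,"az":0,"claw":-1},
])

```text
time_s: 7.05
eef_pos: [0.547, 0.2596, 0.013]
orientation: [0.088, 1.574, -0.091]
contact_force: [-4.9, -1.2, 3.0]
finger_gap: 0.0357
```

Emit:
move_arm([
  {"tx":0,"ty":0.0071,"tz":0.0002,"ax":0.042,"ay":0,"az":0,"claw":-1},
  {"tx":0,"ty":0.0071,"tz":0.0002,"ax":0.042,"ay":0,"az":0,"claw":-1},
  {"tx":0,"ty":0.0071,"tz":0.0002,"ax":0.042,"ay":0,"az":0,"claw":-1},
  {"tx":0,"ty":0.0071,"tz":0.0002,"ax":0.042,"ay":0,"az":0,"claw":-1},
  {"tx":0,"ty":0.0071,"tz":0.0002,"ax":0.042,"ay":0,"az":0,"claw":-1},
])

```text
time_s: 7.55
eef_pos: [0.5484, 0.2732, 0.0131]
orientation: [0.259, 1.563, -0.265]
contact_force: [-8.9, -0.4, 7.7]
finger_gap: 0.0358
```

Emit:
move_arm([
  {"tx":0,"ty":0,"tz":0,"ax":0,"ay":0,"az":0,"claw":-1},
  {"tx":0,"ty":0,"tz":0,"ax":0,"ay":0,"az":0,"claw":-1},
  {"tx":0,"ty":0,"tz":0,"ax":0,"ay":0,"az":0,"claw":-1},
])

```text
time_s: 7.85
eef_pos: [0.5485, 0.2736, 0.013]
orientation: [0.261, 1.563, -0.265]
contact_force: [-6.8, 1.1, 6.3]
finger_gap: 0.036
```

Run:
```python
from h import *
rel()
s=camera('top')
cv2.imwrite('pics/t4c.png',cv2.resize(s['frame'][105:280,125:275],None,fx=3,fy=3)[:,:,::-1])
```

```text
fwd -2.6 left 13.4 up 0.0 mm yaw rel -12.6 tilt z [-1.    -0.004 -0.008] F rack [-6.9  0.3  6.3] gap 0.036 t 7.85
```

View pics/t4c.png

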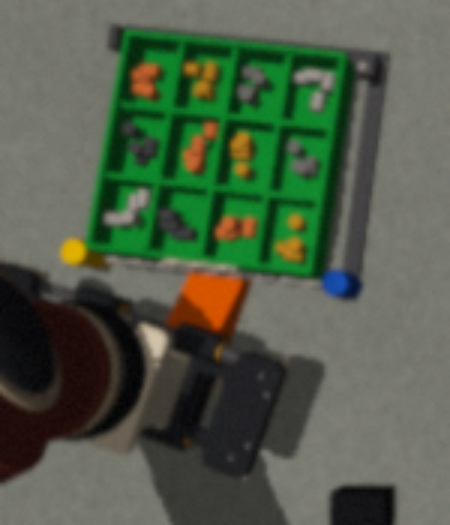

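Third rock was 13.4 mm to yellow. Recentring, then pulling straight.

Emit:
move_arm([
  {"tx":0,"ty":-0.007,"tz":0.0002,"ax":-0.042,"ay":0,"az":0,"claw":-1},
  {"tx":0,"ty":-0.007,"tz":0.0002,"ax":-0.042,"ay":0,"az":0,"claw":-1},
  {"tx":0,"ty":-0.007,"tz":0.0002,"ax":-0.042,"ay":0,"az":0,"claw":-1},
  {"tx":0,"ty":-0.007,"tz":0.0002,"ax":-0.042,"ay":0,"az":0,"claw":-1},
  {"tx":0,"ty":-0.007,"tz":0.0002,"ax":-0.042,"ay":0,"az":0,"claw":-1},
])

```text
time_s: 8.4
eef_pos: [0.5471, 0.2606, 0.013]
orientation: [0.09, 1.574, -0.09]
contact_force: [-5.1, 1.9, 2.8]
finger_gap: 0.0357
```

Run:
```python
from h import *
rel()
delta(G-.08*XH,YAW)
```

```text
fwd -2.5 left 0.3 up -0.0 mm yaw rel 0.0 tilt z [-1.     0.    -0.005] F rack [-5.3  1.3  2.8] gap 0.0357 t 8.4
t 8.4 pos [0.5471 0.2606 0.013 ] F [-5.1  1.9  2.8] gap 0.0357
shift [ 0.0009 -0.0007 -0.1937] turn [ 0.0004 -0.0049 -0.0001]
```

Emit:
move_arm([
  {"tx":0,"ty":0,"tz":-0.014,"ax":0,"ay":0,"az":0,"claw":-1},
  {"tx":0,"ty":0,"tz":-0.014,"ax":0,"ay":0,"az":0,"claw":-1},
  {"tx":0,"ty":0,"tz":-0.014,"ax":0,"ay":0,"az":0,"claw":-1},
  {"tx":0,"ty":0,"tz":-0.014,"ax":0,"ay":0,"az":0,"claw":-1},
  {"tx":0,"ty":0,"tz":-0.014,"ax":0,"ay":0,"az":0,"claw":-1},
])

```text
time_s: 8.9
eef_pos: [0.5285, 0.2611, 0.0131]
orientation: [0.094, 1.557, -0.093]
contact_force: [9.8, -1.3, -8.7]
finger_gap: 0.0355
```

Run:
```python
from h import *
rel()
```

```text
fwd -21.0 left -1.3 up 0.1 mm yaw rel -0.2 tilt z [-1.     0.001  0.012] F rack [ 9.9 -0.2 -8.7] gap 0.0355 t 8.9
```

Emit:
move_arm([
  {"tx":0,"ty":0,"tz":-0.014,"ax":0,"ay":0,"az":0,"claw":-1},
  {"tx":0,"ty":0,"tz":-0.014,"ax":0,"ay":0,"az":0,"claw":-1},
  {"tx":0,"ty":0,"tz":-0.014,"ax":0,"ay":0,"az":0,"claw":-1},
  {"tx":0,"ty":0,"tz":-0.014,"ax":0,"ay":0,"az":0,"claw":-1},
  {"tx":0,"ty":0,"tz":-0.014,"ax":0,"ay":0,"az":0,"claw":-1},
])

```text
time_s: 9.4
eef_pos: [0.4965, 0.2651, 0.0131]
orientation: [0.093, 1.565, -0.093]
contact_force: [0.7, -0.2, 1.8]
finger_gap: 0.0357
```

Run:
```python
from h import *
rel()
delta(G-.08*XH,YAW)
```

```text
fwd -53.2 left -1.0 up 0.1 mm yaw rel -0.2 tilt z [-1.    -0.     0.004] F rack [ 0.7 -0.1  1.8] gap 0.0357 t 9.4
t 9.4 pos [0.4965 0.2651 0.0131] F [ 0.7 -0.2  1.8] gap 0.0357
shift [ 0.      0.0024 -0.067 ] turn [-0.0031  0.0037  0.0001]
```

Emit:
move_arm([
  {"tx":0,"ty":0,"tz":-0.015,"ax":0,"ay":0,"az":0,"claw":-1},
  {"tx":0,"ty":0,"tz":-0.015,"ax":0,"ay":0,"az":0,"claw":-1},
  {"tx":0,"ty":0,"tz":-0.015,"ax":0,"ay":0,"az":0,"claw":-1},
  {"tx":0,"ty":0,"tz":-0.015,"ax":0,"ay":0,"az":0,"claw":-1},
  {"tx":0,"ty":0,"tz":0,"ax":0,"ay":0,"az":0,"claw":-1},
])

```text
time_s: 9.9
eef_pos: [0.4689, 0.2694, 0.0134]
orientation: [0.09, 1.57, -0.09]
contact_force: [-1.6, 1.0, 4.6]
finger_gap: 0.0356
```

Emit:
move_arm([
  {"tx":0,"ty":0,"tz":0,"ax":0,"ay":0,"az":0,"claw":-1},
  {"tx":0,"ty":0,"tz":0,"ax":0,"ay":0,"az":0,"claw":-1},
  {"tx":0,"ty":0,"tz":0,"ax":0,"ay":0,"az":0,"claw":-1},
])

```text
time_s: 10.2
eef_pos: [0.4689, 0.2695, 0.0133]
orientation: [0.09, 1.571, -0.09]
contact_force: [-3.4, 1.0, 5.9]
finger_gap: 0.0356
```

Run:
```python
from h import *
rel()
s=camera('top');cv2.imwrite('pics/t5c.png',cv2.resize(s['frame'][105:280,125:275],None,fx=3,fy=3)[:,:,::-1])
s=camera('scene');cv2.imwrite('pics/s5c.png',cv2.resize(s['frame'][110:235,340:500],None,fx=4,fy=4)[:,:,::-1])
```

```text
fwd -81.2 left 0.2 up 0.3 mm yaw rel 0.1 tilt z [-1.    -0.    -0.002] F rack [-3.5  0.6  5.9] gap 0.0356 t 10.2
```

View pics/t5c.png

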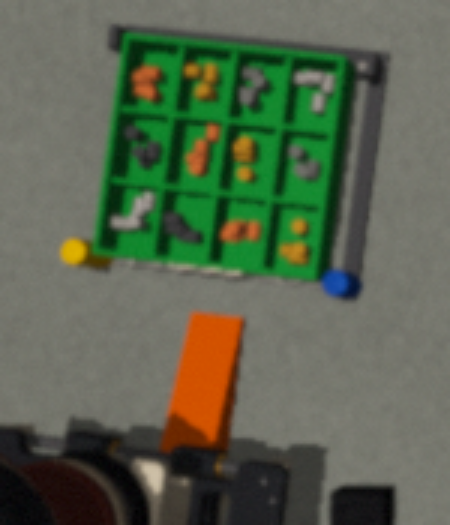

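View pics/s5c.png

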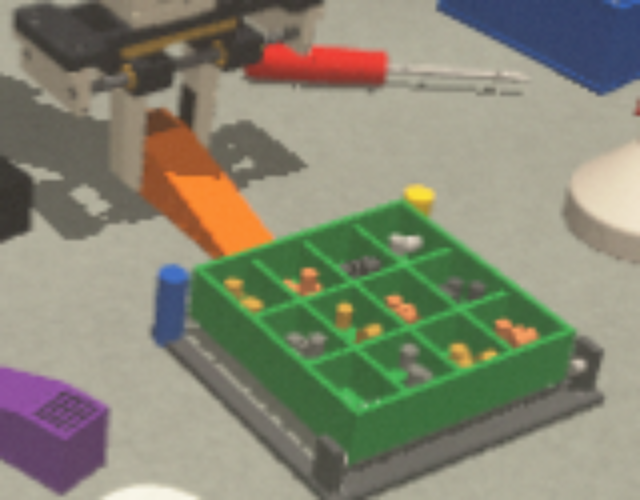

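Tray is down and the wedge is clear. Releasing and rising.

Emit:
move_arm([
  {"tx":0,"ty":0,"tz":0,"ax":0,"ay":0,"az":0,"claw":-1},
  {"tx":0,"ty":0,"tz":0,"ax":0,"ay":0,"az":0,"claw":0},
  {"tx":0,"ty":0,"tz":0,"ax":0,"ay":0,"az":0,"claw":0.5},
  {"tx":0,"ty":0,"tz":0,"ax":0,"ay":0,"az":0,"claw":0.5},
  {"tx":0,"ty":0,"tz":0,"ax":0,"ay":0,"az":0,"claw":0.5},
], force=5)

```text
time_s: 10.8
eef_pos: [0.4704, 0.2686, 0.0128]
orientation: [0.091, 1.569, -0.091]
contact_force: [0.0, 1.7, 0.4]
finger_gap: 0.063
```

Emit:
move_arm([
  {"tx":0,"ty":0,"tz":0,"ax":0,"ay":0,"az":0,"claw":0.5},
  {"tx":0,"ty":0,"tz":0,"ax":0,"ay":0,"az":0,"claw":0.5},
  {"tx":0,"ty":0,"tz":0,"ax":0,"ay":0,"az":0,"claw":0.5},
])

```text
time_s: 11.1
eef_pos: [0.4704, 0.2689, 0.013]
orientation: [0.091, 1.569, -0.091]
contact_force: [0.4, -0.5, -1.3]
finger_gap: 0.0692
```

Run:
```python
from h import *
rel()
```

```text
fwd -79.6 left -0.2 up 0.0 mm yaw rel -0.0 tilt z [-1. -0. -0.] F rack [ 0.5 -0.4 -1.3] gap 0.0692 t 11.1
```

Emit:
move_arm([
  {"tx":-0.04,"ty":0,"tz":0,"ax":0,"ay":0,"az":0,"claw":0.5},
  {"tx":-0.08,"ty":0,"tz":0,"ax":0,"ay":0,"az":0,"claw":0.5},
  {"tx":-0.1,"ty":0,"tz":0,"ax":0,"ay":0,"az":0,"claw":0.5},
  {"tx":-0.1,"ty":0,"tz":0,"ax":0,"ay":0,"az":0,"claw":0.5},
  {"tx":-0.1,"ty":0,"tz":0,"ax":0,"ay":0,"az":0,"claw":0.5},
])

```text
time_s: 11.6
eef_pos: [0.4701, 0.2687, 0.1826]
orientation: [0.091, 1.569, -0.091]
contact_force: [0.3, 0.6, -0.0]
finger_gap: 0.0697
```

Emit:
move_arm([
  {"tx":-0.05,"ty":0,"tz":0,"ax":0,"ay":0,"az":0,"claw":0.5},
  {"tx":0,"ty":0,"tz":0,"ax":0,"ay":0,"az":0,"claw":0.5},
  {"tx":0,"ty":0,"tz":0,"ax":0,"ay":0,"az":0,"claw":0.5},
])

```text
time_s: 11.9
eef_pos: [0.47, 0.2687, 0.2008]
orientation: [0.091, 1.569, -0.091]
contact_force: [-0.8, -0.8, -0.1]
finger_gap: 0.0694
```

Run:
```python
from h import *
rel()
c=camera('wrist');save(c,'w6')
s=camera('scene');cv2.imwrite('pics/s6c.png',cv2.resize(s['frame'][110:235,340:500],None,fx=4,fy=4)[:,:,::-1])
t=camera('top');save(t,'t6')
# tip edge (z=6mm) seen by top, in rack coords relative to origin of rack
RO=W0+.14*XH
for uv in [(188.5,209.5),(206,211)]:
    p=onplane(t,[uv],.006)[0]-RO; print(p@XH,p@YH)
```

```text
fwd -79.9 left -0.5 up 187.8 mm yaw rel -0.0 tilt z [-1. -0. -0.] F rack [-0.7 -0.9 -0.1] gap 0.0694 t 11.9
-0.1080565592012413 0.01948766203200812
-0.10674030487523566 -0.01776816865121264
```

View pics/w6.png

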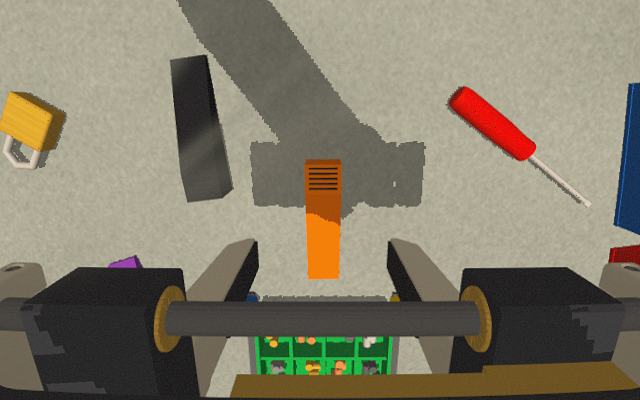

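View pics/s6c.png

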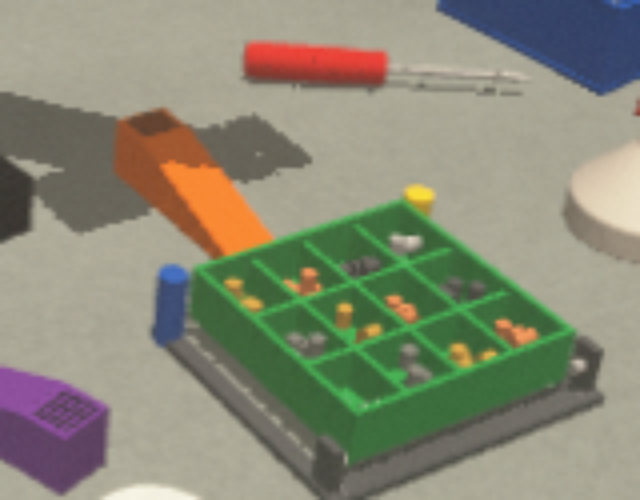

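View pics/t6.png

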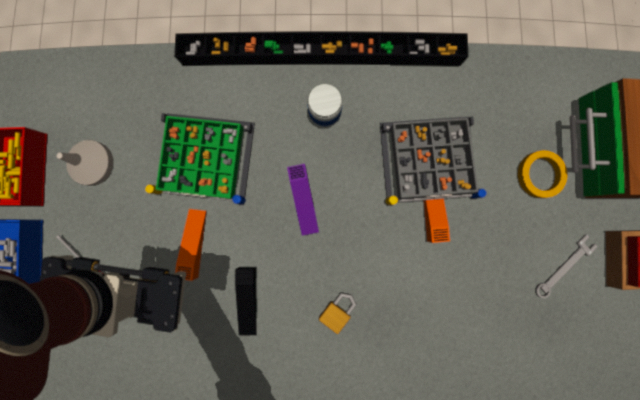

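The wedge lies flat in line with its tip at rack x ≈ -107 mm. The tray is down and the grey wedge hasn't moved. Handing in.

```bash
python3 -c "
from rig import finish_job
print(finish_job())"
```

```text
the job is handed in; nothing more can be done
None
```

The green tray's wedge is out and lying flat on the counter in front of the tray, and the tray has come down. I handed the job in at about 12 s.

- **Rocking:** I gripped the orange wedge by its heel and rocked it about the lip bar while it was still under the tray. The measured swings of the heel were 13.3 mm towards yellow, 14.2 mm towards blue and 13.4 mm towards yellow, each about 12.6° of turn.
- **Drawing out:** I recentred the wedge, pulled it straight out by about 80 mm in total, let go and rose clear.
- **Last checks:**
  - The wedge lies in line with the rack. Its tip is about 107 mm in front of the rack's origin, so about 28 mm clear of the bar.
  - The tray looks lower in the pictures, but I did not measure the bar's height.
  - The grey tray's wedge is still at its starting pixel, (437, 220), in the top view.
  - The gripper is 0.19 m above the wedge and touching nothing.
- **Disagreements:**
  - The camera views differed by about 2 to 4 mm on the heel's position. My first height of about 33 mm was low; in the wrist view I had mistaken the bottom edge of the heel for the top one. Corrected, it came to about 38 mm, against 39 mm in the text.
  - The heel drifted about 2.5 mm outwards during the rocking, where a pure turn about the bar should have moved it 1.5 mm inwards at each end.
  - The forces I read were about 10 N or less along each axis.

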